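# Load the coin cassette and latch the laundry coin box

### The arm

A 6-joint arm with a two-finger parallel gripper is mounted at the origin on the work surface. World frame = base frame: x ahead of the robot, y to its left, z up, the work surface at z = 0. Lengths are in mm, angles in rad, forces in N, time in s.
With the tool pointing down it reaches from about 275 to 1000 mm from the base axis. Payload 8.4 kg.
Tool frame: the origin (TCP) lies on the mounting face of the last link; the fingertips stand 173 mm ahead of it and the grasp point (between the pads) lies 155 mm ahead of it; z points along the fingers, y is the line along which they close (so a half turn about z gives the same grasp; the last joint's range is limited). The gripper opens to 85 mm and grips with 20 to 120 N. Pads are 22 mm wide; open, the fingers measure 114 mm over their backs; the gripper's body (76 mm by 85 mm) begins 54 mm behind the grasp point. The pads swing forward as they close: fully open they stand 13 mm farther back than shut.
Start: joints at [-1.25, 0.353, 1.633, -0, 1.155, -0.002], TCP at [198.263, -592.723, 404.681] pointing down, gripper open.
Joint ranges: [-2.63, 2.63], [-0.92, 2.1], [0.06, 2.66], [-1.3, 4.44], [0, 2.69], [-3.02, 3.02]. Speed limits (rad/s): [2.22, 2.22, 2.79, 3.14, 3.14, 3.14].

### API

Orientations are given as [roll, pitch, yaw] about the fixed x, y, z axes, in that order (R = Rz(yaw) Ry(pitch) Rx(roll)).
In Python, from rig import r gives the robot as it stands.
- The arm moves only by the tool apply_moves, never from a script. Its argument "deltas" is a list of rows, each an object with "claw": the gripper command: -1 is fully open, 1 is shut, values between are in proportion; "delta_pos": the shift along the tool's x, y, z in cm, a list of three; "yaw": the turn about the tool's z in rad. In form: [{"claw": claw, "delta_pos": [tx, ty, tz], "yaw": yaw}, ...]. A call has 1 to 8 rows; each row shifts and turns the commanded pose from where the row before left it, along the tool's axes as they then stand; what a row does not reach is not made up. A row lasts 1/8 s, in which the tool goes at most 62.5 mm and 10.7 degrees, less where a joint would pass 70% of its speed; a pose out of reach is approached as far as the arm can. A call with a gripper value outside its range is refused whole. The fingers move at their own pace and stop on an object; "grip_force" is the grip in N (left out, the last holds). Time passes only in rows, so rows that do not move let the fingers close. It gives the time, the measured TCP pose, the force, the opening and the grip force at its end, in the units of the state.
- r.sense(): the state, without advancing time (a new reading comes with each control period).
- r.grab_frame(name): name is "scene" or "top"; returns a dict with "img" (480x640x3 uint8, blue, green, red), "z_map" (480x640 float32, mm along the optical axis (not along the pixel's ray), 0 where there is no reading), "fx", "fy", "cx", "cy" (pixels), "eye" and "rotation" of the camera in the world. Camera axes: x right, y up, looking along -z (the intrinsics and any distortion apply to the point x, -y, -z); pixel columns grow to the right and rows downward; lengths in mm; the calibration is good to about 2 mm. A picture is of the moment at which its call begins.
- r.sign_off(): hands the job in; it is judged then, once.
The state is a dict: "clock": time; "qpos": joint angles; "qvel": joint speeds; "joint_efforts": joint torques, N m; "eef_pos": TCP position; "tcp_rot": TCP orientation; "contact_force": force on the tool from outside, world axes, zero at the start; "wrist_torque": the same for the moment, N m; "opening": opening from 0.0 (shut) to 1.0 (fully open); "grasp_force": force on a finger pad.
Only numpy, scipy, OpenCV 4.12 (cv2) and the standard library are available. Lean on these libraries where they do the work, as an engineer would, in place of code of your own. Each camera call takes 0.05 s, during which the arm holds its last target. There are 200 camera calls.

### The job

Push the yellow coin cassette fully home into the coin box on the laundry counter, then swing the box's door shut and press it until its sprung bolt snaps in behind the red keeper and the door stays latched by itself. Press firmly but gently: do not slam the door or force either part, and leave the detergent bottle, the cup and the carton where they stand.

Things in the scene. Friction and masses are not known exactly. Their poses are not given: they have to be found in the camera images.
- coinbox: fixed grey coin box, 200 deep (x) x 240 wide (y) x 190 mm high; its blue top (z 180 to 190) is set back 20 mm. Origin: middle of the lower front edge; x points into the box (at yaw 0 away from the robot), y to the hinge side, z up; the front is the plane x = 0. The slot for the cassette is open to the front: y -57 to +78 mm, floor at z = 95 mm.
- cassette: loose yellow coin tray with a black rear block, 150 long (x) x 130 wide (y) x 72 mm high, 0.4 to 0.7 kg, in the slot with 2.5 mm play per side, pointing like the box. Origin: centre of its underside. It starts 25 to 55 mm out of the front and slides with 1 to 4 N up to a rigid stop: fully home, origin at x = 73 mm of the box, front 2 mm proud of the box. Shutting the door does not seat it.
- cassette_front (a point): point on the cassette's flat front face, centred in width, 55 mm above its underside (150 mm above the counter, 17 mm below the face's upper edge). Axes as the box. Push here towards +x of the box; over 25 N is forcing it.
- door (a joint): door angle in rad: 0 shut, grows as it opens towards the robot (clockwise from above), to 1.9. Starts at 1.4 to 1.75; stays where left by slight hinge friction, except that over the last 7 mm a soft rubber bumper pushes it out again (about 5 N at its free edge when shut). To latch, the door must go slightly past its final rest, which is between -0.015 and 0.015. Rigid stop at -0.03.
- hinge (a point): point on the door's vertical hinge axis, 100 mm above the counter; at (0, +100 mm) in the box frame. Axes turn with the door: shut, they are the box's. The white panel, 180 wide x 174 high x 12 mm, extends from here along the door's own -y, upper edge at z = 186 mm, outer face at x = -20 mm of the door frame.
- press_plate (a point): centre of the flat blue press plate (34 x 60 mm) on the door's outer face, at (-20, -112) mm of the door frame, 155 mm above the counter, 31 mm below the door's upper edge. Axes turn with the door; +x points into the door, the way to press. Pressing the bolt past the keeper takes some 10 to 15 N here; over 25 N is forcing it.
- bolt (a joint): travel in m of the brass spring bolt: 0 fully out (12 mm beyond the door's free edge, 14 mm thick in x, 18 mm high), up to 0.0115 pushed in. Its inner side has a 45 degree bevel, its outer side is square. Riding over the keeper it goes in by about 8 mm, from a door angle of roughly 0.09 to -0.005, then snaps out again.
- latch_case (a point): centre of the outer face of the dark latch case on the door: 45 wide x 44 high, 22 mm proud of the panel, 134 to 179 mm from the hinge along the door, 105 mm above the counter. Axes turn with the door. It carries the bolt.
- keeper_lip (a point): edge, towards the door, of the fixed red keeper's lip on the box front beside the door's free edge: lip 6 mm thick in x, its middle about 41 mm in front of the box front, 105 mm above the counter. It is set in or out by up to 2 mm, so the exact door angle at which the bolt snaps in differs each time and has to be felt.
- detergent: blue detergent bottle, 72 mm diameter, about 200 mm high, standing beside the box on the keeper side; origin: centre of its underside. Leave alone.
- token_cup: white cup, 72 mm diameter, 85 mm high, standing in front of the box towards the keeper side; origin: centre of its underside. Leave alone.
- carton: brown carton 70 x 110 x 130 mm standing beside the box on the hinge side; origin: centre of its underside. Leave alone.
Mind the look-alikes: they are no part of the job. Leave any turquoise look-alike of the cassette alone.

How it is judged:
By the outcome, as a careful person would: the job done as asked, in the order asked, and still so for the second after the job is handed in, with the robot touching nothing.
It also fails if it takes over 72 s, if anything falls off the work surface, if the arm or the gripper's body presses on something with over 40 N, if the wrist force passes 120 N, or if a joint passes its speed limit or range.

## Working session

There is one attempt and no reset: what is moved stays moved. The work goes in short steps, Python scripts to look and compute and a tool call to move; the robot and the scene stay as the last step left them, time stands still between calls to the robot, and variables do not carry over. Pictures are saved under pics/ and viewed, at most 10 in all, crops included, and the job is handed in when it is done.

Besides the shell and the picture viewer there is one more tool, called after ">>>" as name(argument=value, ...), one argument or row to a line, values as JSON. apply_moves: Moves the arm, as the interface text tells. Its arguments: {"type":"object","properties":{"deltas":{"type":"array"},"grip_force":{"type":"number"}},"required":["deltas"]}

```bash
mkdir -p pics; ls
cat > h.py <<'E'
import numpy as np, cv2
from rig import r
def cloud(f):
    z=f["z_map"]; v,u=np.mgrid[0:480,0:640]
    X=(u-f["cx"])/f["fx"]*z; Y=(v-f["cy"])/f["fy"]*z
    P=np.stack([X,-Y,-z],-1)@np.array(f["rotation"]).T+np.array(f["eye"])
    P[z==0]=np.nan
    return P
E
python3 - <<'E'
from h import *
print(r.sense())
for n in("scene","top"):
    f=r.grab_frame(n); cv2.imwrite(f"pics/{n}0.png",f["img"]); np.savez(f"{n}0.npz",P=cloud(f),img=f["img"])
    print(n,f["eye"],f["rotation"],f["fx"],f["cx"],[k for k in f])
E
```

```text
pics
{'clock': 0.0, 'qpos': array([-1.25036828e+00,  3.53685790e-01,  1.63411774e+00, -7.52128673e-06,
        1.15520127e+00, -2.38306016e-03]), 'qvel': array([-0.00081866, -0.00037996,  0.00075906, -0.00066486,  0.00112507,
       -0.00055494]), 'joint_efforts': array([-1.16084950e-03, -6.05252123e+01, -3.42065299e+01,  1.36686626e-05,
        9.38831217e-03,  9.88544372e-06]), 'eef_pos': array([ 198.20933649, -592.50117849,  403.94501583]), 'tcp_rot': array([-3.14018050e+00,  3.51152075e-06,  3.22814146e-01]), 'contact_force': array([-0.69039461, -0.61608121,  0.2288193 ]), 'wrist_torque': array([-0.0237124 ,  0.00708114, -0.05766143]), 'grasp_force': 0.0, 'opening': 1.0040115494610928}Traceback (most recent call last):
  File "<stdin>", line 4, in <module>
  File "h.py", line 6, in cloud
    P=np.stack([X,-Y,-z],-1)@np.array(f["rotation"]).T+np.array(f["eye"])
      ~~~~~~~~~~~~~~~~~~~~~~~~~~~~~~~~~~~~~~~~~~~~~~~~^~~~~~~~~~~~~~~~~~~
ValueError: operands could not be broadcast together with shapes (480,640) (3,)
```

View pics/scene0.png

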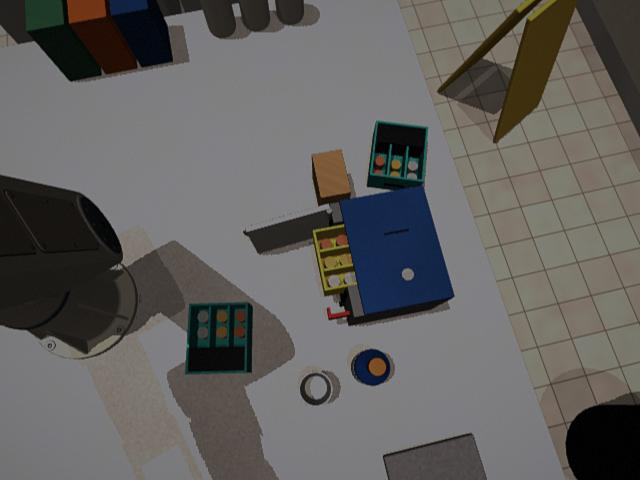

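The scene view shows the box (blue top, ~395,250), the yellow cassette (335,260), and the open door (290,230) hinged on the upper side. The red keeper is at (338,313), the cup at (316,388), the bottle at (372,367) and the carton at (330,175). The turquoise look-alikes are at (220,338) and (398,155).

Run:
```python
from h import *
for n in("scene","top"):
    f=r.grab_frame(n); cv2.imwrite(f"pics/{n}0.png",f["img"]); np.savez(f"{n}0.npz",**f)
    print(n,f["eye"],f["rotation"],f["fx"],f["fy"],f["cx"],f["cy"],[k for k in f])
```

```text
scene [ 509.38043753 -270.91228573 1034.93139658] [ 0.28554691  0.00422385 -0.22735555] 436.6439595845808 436.6439595845808 317.4883791596949 241.99315120826213 ['img', 'z_map', 'fx', 'fy', 'cx', 'cy', 'eye', 'rotation']
top [413.57771259  21.54349362 972.47365898] [ 0.15226827 -0.02710762 -1.5806639 ] 450.37249468352303 450.37249468352303 312.18056644130763 236.19180740632547 ['img', 'z_map', 'fx', 'fy', 'cx', 'cy', 'eye', 'rotation']
```

View pics/top0.png

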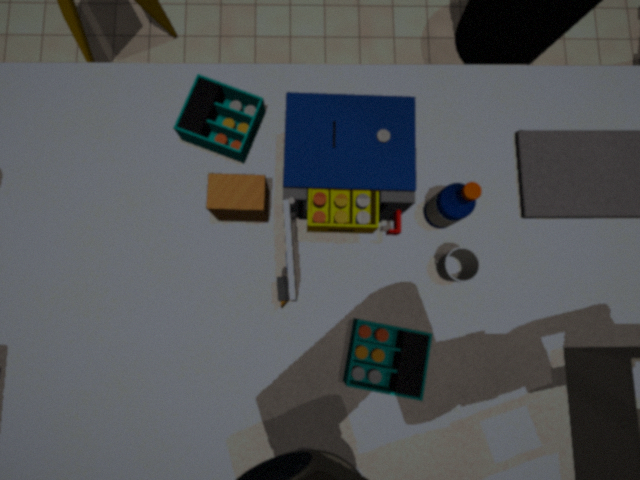

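The top view shows the box (350,145), the yellow cassette in its slot (342,208), the door (290,250), the keeper (397,222), the bottle (458,203), the cup (458,263) and the carton (238,197). What could be taken for the cassette: yellow tray (342,208), turquoise trays (388,358) and (220,118). I choose the yellow one, since it sits in the box slot.

```bash
cat > h.py <<'E'
import numpy as np, cv2
from scipy.spatial.transform import Rotation as R
from rig import r
def cloud(f):
    z=f["z_map"].astype(float); v,u=np.mgrid[0:480,0:640]
    P=np.stack([(u-f["cx"])/f["fx"]*z,-(v-f["cy"])/f["fy"]*z,-z],-1)
    P=P@R.from_euler("xyz",f["rotation"]).as_matrix().T+np.array(f["eye"])
    P[z==0]=np.nan
    return P
def rect(p):
    c,s,a=cv2.minAreaRect(p[:,:2].astype(np.float32)); return np.round(c,1),np.round(s,1),round(a,2),cv2.boxPoints((c,s,a)).round(0).tolist()
E
python3 - <<'E'
from h import *
for n in("scene","top"):
    f=dict(np.load(n+"0.npz")); P=cloud(f); hsv=cv2.cvtColor(f["img"],cv2.COLOR_BGR2HSV); H,S,V=cv2.split(hsv)
    z=P[...,2]; x=P[...,0]; y=P[...,1]
    print(n,"table",np.nanmedian(z))
    reg=(x>300)&(x<900)&(y>-350)&(y<350)
    def rep(nm,m):
        m=cv2.morphologyEx((m&reg).astype(np.uint8),cv2.MORPH_OPEN,np.ones((2,2)))
        k,l,st,_=cv2.connectedComponentsWithStats(m)
        if k<2: print(nm,"none");return
        p=P[l==1+st[1:,4].argmax()]; print(nm,len(p),rect(p),"z",np.percentile(p[:,2],[5,50,95]).round(0))
    rep("boxtop",(H>105)&(H<125)&(S>120)&(z>180)&(z<200))
    rep("cass",(H>22)&(H<35)&(S>150)&(z>155)&(z<180))
    rep("door",(z>178)&(z<200)&(S<60)&(x<640))
    rep("red",((H<6)|(H>174))&(S>150)&(z>60)&(V>60)&(z<140))
    rep("carton",(H>5)&(H<20)&(z>118)&(z<142))
    rep("cup",(z>75)&(z<95)&(S<60))
    rep("bottle",(z>100)&(z<215)&(y<-100)&(S>80))
    rep("tq",(H>78)&(H<98)&(S>100)&(z>20))
E
```

```text
scene table 0.20375547991841358
boxtop 9987 (array([795.9, -79.8]), array([374.4, 148.9]), 49.44, [[618.0, -174.0], [731.0, -270.0], [974.0, 14.0], [861.0, 111.0]]) z [nan nan nan]
cass 323 (array([586.2, -59.9]), array([132.1,  65.7]), 83.3, [[546.0, -122.0], [611.0, -129.0], [627.0, 2.0], [561.0, 10.0]]) z [101. 165. 169.]
door 768 (array([527.9,  40. ]), array([ 40.6, 200.6]), 82.46, [[426.0, 33.0], [625.0, 7.0], [630.0, 47.0], [431.0, 73.0]]) z [nan nan nan]
red 100 (array([ 576.3, -158.9]), array([32.6, 45. ]), 85.57, [[553.0, -173.0], [597.0, -177.0], [600.0, -144.0], [555.0, -141.0]]) z [  4. 121. 124.]
carton 1423 (array([643.2, 173. ]), array([178.,  69.]), 79.96, [[594.0, 91.0], [662.0, 79.0], [693.0, 255.0], [625.0, 267.0]]) z [nan nan nan]
cup 251 (array([ 485.4, -310.6]), array([63.3, 65.7]), 42.79, [[440.0, -308.0], [484.0, -356.0], [531.0, -313.0], [486.0, -265.0]]) z [nan nan nan]
bottle 4415 (array([ 718.9, -150.3]), array([315.1, 113.6]), 9.58, [[554.0, -121.0], [573.0, -233.0], [884.0, -180.0], [865.0, -68.0]]) z [nan nan nan]
tq 1154 (array([792.2, 169.6]), array(
[... 519 characters left out ...]
]]) z [nan nan nan]
red 114 (array([ 580.8, -176.2]), array([22.9, 74.5]), 59.78, [[543.0, -167.0], [607.0, -205.0], [619.0, -185.0], [554.0, -148.0]]) z [102. 122. 125.]
carton 2118 (array([645.5,  91.6]), array([  9.1, 104.7]), 88.68, [[593.0, 88.0], [698.0, 86.0], [698.0, 95.0], [593.0, 97.0]]) z [nan nan nan]
cup 316 (array([ 498.7, -319.6]), array([ 60.2, 107.2]), 24.01, [[449.0, -283.0], [493.0, -381.0], [548.0, -356.0], [504.0, -258.0]]) z [nan nan nan]
bottle 4947 (array([nan, nan]), array([0., 0.]), 0.0, [[nan, nan], [nan, nan], [nan, nan], [nan, nan]]) z [nan nan nan]
tq 2495 (array([nan, nan]), array([0., 0.]), 0.0, [[nan, nan], [nan, nan], [nan, nan], [nan, nan]]) z [nan nan nan]
```

```bash
cat >> h.py <<'E'
def plane(f,uv,h):
    uv=np.asarray(uv,float); d=np.stack([(uv[:,0]-f["cx"])/f["fx"],-(uv[:,1]-f["cy"])/f["fy"],-np.ones(len(uv))],1)
    d=d@R.from_euler("xyz",f["rotation"]).as_matrix().T; e=np.array(f["eye"])
    return (e+d*((h-e[2])/d[:,2])[:,None])[:,:2]
def big(m):
    k,l,st,_=cv2.connectedComponentsWithStats(m.astype(np.uint8),connectivity=4); return l==1+st[1:,4].argmax()
def rep(f,nm,m,h):
    m=big(m); v,u=np.nonzero(m); q=plane(f,np.c_[u,v],h)
    print(nm,m.sum(),"px",(u.mean().round(),v.mean().round()),"mean",q.mean(0).round(1),*rect(q)); return q
E
python3 - <<'E'
from h import *
for n in("scene","top"):
    f=dict(np.load(n+"0.npz")); P=cloud(f); hsv=cv2.cvtColor(f["img"],cv2.COLOR_BGR2HSV); H,S,V=cv2.split(hsv)
    x,y,z=P[...,0],P[...,1],P[...,2]
    reg=(x>300)&(x<900)&(y>-350)&(y<350)
    print(n)
    rep(f,"boxtop",reg&(H>105)&(H<125)&(S>120)&(z>182)&(z<198)&(y>-190),190)
    rep(f,"cass",reg&(H>22)&(H<35)&(S>120)&(z>158)&(z<176),167)
    rep(f,"door",reg&(z>178)&(z<195)&(S<60)&(x<640)&(y>-30),186)
    rep(f,"red",reg&((H<6)|(H>174))&(S>150)&(z>112)&(z<130)&(y<-120),123)
    rep(f,"carton",reg&(H>5)&(H<20)&(z>120)&(z<140)&(y>60),130)
    rep(f,"cup",reg&(z>75)&(z<95)&(S<60)&(y<-200),85)
    rep(f,"bottle",reg&(z>100)&(z<215)&(y<-185)&(S>80),150)
E
```

```text
scene
boxtop 9858 px (np.float64(394.0), np.float64(249.0)) mean [708.9 -75.9] [710. -73.] [239.5 178.9] 88.05 [[617.0, -190.0], [795.0, -196.0], [803.0, 44.0], [625.0, 50.0]]
cass 345 px (np.float64(327.0), np.float64(256.0)) mean [575.4 -55.1] [589.2 -59. ] [132.2  67. ] 87.64 [[553.0, -124.0], [620.0, -126.0], [625.0, 6.0], [559.0, 8.0]]
door 776 px (np.float64(300.0), np.float64(216.0)) mean [540.3  35.4] [524.8  36.4] [ 42.2 199.9] 84.49 [[423.0, 25.0], [622.0, 6.0], [626.0, 48.0], [427.0, 67.0]]
red 96 px (np.float64(337.0), np.float64(314.0)) mean [ 570.4 -169.5] [ 573.9 -165.3] [21.  44.1] 86.32 [[551.0, -174.0], [595.0, -177.0], [597.0, -156.0], [553.0, -153.0]]
carton 1413 px (np.float64(331.0), np.float64(174.0)) mean [631.2 139.6] [631.3 140.3] [114.   70.5] 87.86 [[594.0, 85.0], [664.0, 82.0], [669.0, 196.0], [598.0, 199.0]]
cup 253 px (np.float64(315.0), np.float64(389.0)) mean [ 492.2 -305.1] [ 492.4 -303.8] [68.6 70.3] 76.97 [[450.0, -329.0], [519.0, -345.0], [534.0, -278.0], [466.0, -263.0]]
bottle 1002 px (np.float64(372.0), np.float64(367.0)) mean [ 609.8 -287.9] [
[... 604 characters left out ...]
52.0]]
red 131 px (np.float64(397.0), np.float64(222.0)) mean [ 569.9 -166. ] [ 571.2 -167.4] [19.1 50.8] 68.1 [[544.0, -167.0], [591.0, -186.0], [598.0, -168.0], [551.0, -149.0]]
carton 2099 px (np.float64(236.0), np.float64(192.0)) mean [629.  142.3] [629.  142.2] [110.6  71.9] 88.18 [[591.0, 88.0], [663.0, 86.0], [667.0, 196.0], [595.0, 199.0]]
cup 327 px (np.float64(464.0), np.float64(264.0)) mean [ 491.4 -305.7] [ 491.  -302.1] [70.5 71.4] 43.02 [[441.0, -300.0], [490.0, -352.0], [541.0, -304.0], [492.0, -252.0]]
bottle 1249 px (np.float64(458.0), np.float64(200.0)) mean [ 607.4 -277.8] [ 605.8 -280.7] [69.4 88.5] 4.02 [[568.0, -239.0], [574.0, -327.0], [643.0, -322.0], [637.0, -234.0]]
```

Run:
```python
from h import *
ims=[]
for n in("scene","top"):
    f=dict(np.load(n+"0.npz")); P=cloud(f); hsv=cv2.cvtColor(f["img"],cv2.COLOR_BGR2HSV); H,S,V=cv2.split(hsv)
    x,y,z=P[...,0],P[...,1],P[...,2]
    m=(x>440)&(x<590)&(y>0)&(y<80)&(z>180)&(z<192)
    v,u=np.nonzero(m); q=plane(f,np.c_[u,v],186)
    b=np.polyfit(q[:,0],q[:,1],1); o=np.ptp(q[:,1]-np.polyval(b,q[:,0]))
    print(n,m.sum(),"slope",b[0],"y@603",np.polyval(b,603),"y@450",np.polyval(b,450),"width",o)
    for a,bb in((440,480),(480,520),(520,560),(560,590)):
        k=(q[:,0]>a)&(q[:,0]<bb); print(a,k.sum(),np.percentile(q[k,1],[2,50,98]).round(1))
    ims.append(cv2.resize(f["img"][170:330,250:420] if n=="top" else f["img"][180:340,235:405],None,fx=2.3,fy=2.3,interpolation=cv2.INTER_CUBIC))
cv2.imwrite("pics/crop.png",np.hstack([cv2.convertScaleAbs(i,alpha=1.5) for i in ims]))
```

```text
scene 450 slope 0.06436206993477457 y@603 44.41880671930863 y@450 34.571410019288116 width 14.266535104397015
440 122 [28.3 35.2 42.1]
480 119 [31.2 37.8 44.7]
520 121 [33.3 40.3 47.2]
560 88 [36.  42.6 49.2]
top 584 slope 0.06373537792977119 y@603 45.67195368909847 y@450 35.920440865843474 width 12.690194796504926
440 162 [29.7 36.6 43.6]
480 157 [33.  40.  45.3]
520 156 [34.9 41.7 47. ]
560 108 [38.1 43.4 48.8]
```

View pics/crop.png

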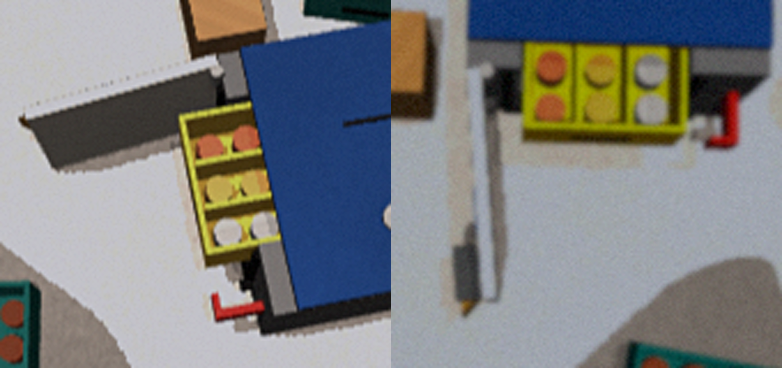

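>>> apply_moves(
  deltas=[
    {"claw": 1, "delta_pos": [0, 0, 0], "yaw": 0.12},
    {"claw": 1, "delta_pos": [0, 0, 0], "yaw": 0.12},
    {"claw": 1, "delta_pos": [0, 0, 0], "yaw": 0.116},
  ],
  grip_force=40,
)

```text
clock: 0.52
eef_pos: [198.2, -592.6, 404.4]
tcp_rot: [-3.141, 0.0, -0.037]
contact_force: [-1.1, 1.0, 0.6]
opening: 0.379
grasp_force: 0.0
```

The crop confirms the yellow tray, sitting proud in the slot under the blue box top. Beside it are the red keeper and the white door, with the dark latch case at the door's free end.

>>> apply_moves(
  deltas=[
    {"claw": 1, "delta_pos": [2.0, -3.5, 0], "yaw": 0},
    {"claw": 1, "delta_pos": [2.6, -5, 0], "yaw": 0},
    {"claw": 1, "delta_pos": [2.6, -5, 0], "yaw": 0},
    {"claw": 1, "delta_pos": [2.6, -5, 0], "yaw": 0},
    {"claw": 1, "delta_pos": [2.6, -5, 0], "yaw": 0},
    {"claw": 1, "delta_pos": [2.6, -5, 0], "yaw": 0},
    {"claw": 1, "delta_pos": [2.6, -5, 0], "yaw": 0},
    {"claw": 1, "delta_pos": [2.6, -5, 0], "yaw": 0},
  ],
)

```text
clock: 1.52
eef_pos: [413.5, -212.9, 404.7]
tcp_rot: [3.141, -0.0, -0.033]
contact_force: [0.7, -0.5, -0.4]
opening: -0.003
grasp_force: 0.0
```

>>> apply_moves(
  deltas=[
    {"claw": 1, "delta_pos": [2.4, -5, 0], "yaw": 0},
    {"claw": 1, "delta_pos": [2.4, -5, 0], "yaw": 0},
    {"claw": 1, "delta_pos": [2.1, -4, 0], "yaw": 0},
    {"claw": 1, "delta_pos": [1.5, -2.1, 0], "yaw": 0},
    {"claw": 1, "delta_pos": [0, 0, 0], "yaw": 0},
  ],
)

```text
clock: 2.15
eef_pos: [502.8, -55.3, 404.5]
tcp_rot: [-3.141, 0.0, -0.031]
contact_force: [-0.6, 0.1, 0.9]
opening: 0.001
grasp_force: 0.0
```

>>> apply_moves(
  deltas=[
    {"claw": 1, "delta_pos": [0, 0.1, 3], "yaw": 0},
    {"claw": 1, "delta_pos": [0, 0.1, 3.6], "yaw": 0},
    {"claw": 1, "delta_pos": [0, 0, 3], "yaw": 0},
    {"claw": 1, "delta_pos": [1, 0, 0], "yaw": 0},
    {"claw": 1, "delta_pos": [1, 0, 0], "yaw": 0},
    {"claw": 1, "delta_pos": [0.4, 0, 0], "yaw": 0},
    {"claw": 1, "delta_pos": [0, 0, 0], "yaw": 0},
  ],
)

```text
clock: 3.02
eef_pos: [526.8, -59.4, 309.6]
tcp_rot: [3.141, -0.002, -0.033]
contact_force: [-0.1, 0.3, 0.1]
opening: -0.0
grasp_force: 0.0
```

>>> apply_moves(
  deltas=[
    {"claw": 1, "delta_pos": [0.3, 0, 0], "yaw": 0},
    {"claw": 1, "delta_pos": [0.3, 0, 0], "yaw": 0},
    {"claw": 1, "delta_pos": [0.3, 0, 0], "yaw": 0},
    {"claw": 1, "delta_pos": [0.3, 0, 0], "yaw": 0},
    {"claw": 1, "delta_pos": [0.3, 0, 0], "yaw": 0},
    {"claw": 1, "delta_pos": [0.3, 0, 0], "yaw": 0},
  ],
)

```text
clock: 3.78
eef_pos: [544.3, -59.9, 308.6]
tcp_rot: [-3.142, 0.0, -0.033]
contact_force: [-2.3, 1.0, 1.5]
opening: 0.003
grasp_force: 1.6
```

>>> apply_moves(
  deltas=[
    {"claw": 1, "delta_pos": [0.4, 0, 0], "yaw": 0},
    {"claw": 1, "delta_pos": [0.4, 0, 0], "yaw": 0},
    {"claw": 1, "delta_pos": [0.4, 0, 0], "yaw": 0},
    {"claw": 1, "delta_pos": [0.4, 0, 0], "yaw": 0},
    {"claw": 1, "delta_pos": [0.4, 0, 0], "yaw": 0},
    {"claw": 1, "delta_pos": [0.4, 0, 0], "yaw": 0},
    {"claw": 1, "delta_pos": [0.4, 0, 0], "yaw": 0},
    {"claw": 1, "delta_pos": [0.2, 0, 0], "yaw": 0},
  ],
)

```text
clock: 4.78
eef_pos: [574.4, -60.9, 308.7]
tcp_rot: [-3.142, -0.0, -0.033]
contact_force: [-2.2, -0.2, 0.7]
opening: -0.003
grasp_force: 1.2
```

>>> apply_moves(
  deltas=[
    {"claw": 1, "delta_pos": [0.2, 0, 0], "yaw": 0},
    {"claw": 1, "delta_pos": [0.2, 0, 0], "yaw": 0},
    {"claw": 1, "delta_pos": [0.1, 0, 0], "yaw": 0},
    {"claw": 1, "delta_pos": [0.1, 0, 0], "yaw": 0},
  ],
)

```text
clock: 5.28
eef_pos: [580.1, -61.1, 308.7]
tcp_rot: [-3.142, 0.0, -0.033]
contact_force: [-1.8, -0.4, -0.1]
opening: 0.0
grasp_force: 1.2
```

>>> apply_moves(
  deltas=[
    {"claw": 1, "delta_pos": [0.1, 0, 0], "yaw": 0},
    {"claw": 1, "delta_pos": [0.1, 0, 0], "yaw": 0},
    {"claw": 1, "delta_pos": [0.1, 0, 0], "yaw": 0},
  ],
)

```text
clock: 5.65
eef_pos: [583.2, -61.2, 308.7]
tcp_rot: [-3.142, 0.0, -0.033]
contact_force: [-2.9, 0.2, 0.4]
opening: 0.001
grasp_force: 1.3
```

>>> apply_moves(
  deltas=[
    {"claw": 1, "delta_pos": [0.1, 0, 0], "yaw": 0},
    {"claw": 1, "delta_pos": [0.05, 0, 0], "yaw": 0},
  ],
)

```text
clock: 5.9
eef_pos: [584.7, -61.2, 308.7]
tcp_rot: [-3.142, -0.0, -0.033]
contact_force: [-2.9, -0.3, 1.7]
opening: 0.004
grasp_force: 1.4
```

>>> apply_moves(
  deltas=[
    {"claw": 1, "delta_pos": [0.1, 0, 0], "yaw": 0},
    {"claw": 1, "delta_pos": [0.05, 0, 0], "yaw": 0},
  ],
)

```text
clock: 6.15
eef_pos: [586.2, -61.3, 308.7]
tcp_rot: [-3.142, -0.0, -0.033]
contact_force: [-2.6, -0.5, 2.0]
opening: -0.002
grasp_force: 1.4
```

>>> apply_moves(
  deltas=[
    {"claw": 1, "delta_pos": [0.05, 0, 0], "yaw": 0},
    {"claw": 1, "delta_pos": [0.05, 0, 0], "yaw": 0},
  ],
)

```text
clock: 6.4
eef_pos: [587.1, -61.3, 308.7]
tcp_rot: [3.142, 0.0, -0.033]
contact_force: [-4.1, 0.2, 2.8]
opening: -0.0
grasp_force: 2.2
```

>>> apply_moves(
  deltas=[
    {"claw": 1, "delta_pos": [0.05, 0, 0], "yaw": 0},
    {"claw": 1, "delta_pos": [0.05, 0, 0], "yaw": 0},
  ],
)

```text
clock: 6.65
eef_pos: [587.4, -61.3, 308.5]
tcp_rot: [-3.141, 0.002, -0.033]
contact_force: [-7.2, 1.2, 2.9]
opening: -0.003
grasp_force: 3.9
```

>>> apply_moves(
  deltas=[
    {"claw": 1, "delta_pos": [0.05, 0, 0], "yaw": 0},
    {"claw": 1, "delta_pos": [0, 0, 0], "yaw": 0},
  ],
)

```text
clock: 6.9
eef_pos: [587.6, -61.3, 308.3]
tcp_rot: [-3.141, 0.003, -0.033]
contact_force: [-8.4, 0.6, 3.7]
opening: -0.004
grasp_force: 4.2
```

>>> apply_moves(
  deltas=[
    {"claw": 1, "delta_pos": [-0.3, 0, 0], "yaw": 0},
    {"claw": 1, "delta_pos": [-1.5, 0, 0], "yaw": 0},
    {"claw": 1, "delta_pos": [-3.5, 0, 0], "yaw": 0},
    {"claw": 1, "delta_pos": [-4, 0, -4.5], "yaw": 0},
    {"claw": 1, "delta_pos": [-1, 0, -4.5], "yaw": 0},
    {"claw": 1, "delta_pos": [0, 0, 0], "yaw": 0},
  ],
)

```text
clock: 7.65
eef_pos: [485.5, -58.0, 402.1]
tcp_rot: [3.141, -0.007, -0.033]
contact_force: [0.1, -0.7, -0.6]
opening: -0.003
grasp_force: 0.0
```

Run:
```python
from h import *
f=r.grab_frame("top"); P=cloud(f); H,S,V=cv2.split(cv2.cvtColor(f["img"],cv2.COLOR_BGR2HSV)); x,y,z=P[...,0],P[...,1],P[...,2]
q=rep(f,"cass",(x>500)&(x<640)&(y<20)&(y>-140)&(H>22)&(H<35)&(S>120)&(z>158)&(z<176),167)
f2=r.grab_frame("scene"); P=cloud(f2); H,S,V=cv2.split(cv2.cvtColor(f2["img"],cv2.COLOR_BGR2HSV)); x,y,z=P[...,0],P[...,1],P[...,2]
q=rep(f2,"cass",(x>500)&(x<640)&(y<20)&(y>-140)&(H>22)&(H<35)&(S>120)&(z>158)&(z<176),167)
s=r.sense(); print(s["eef_pos"],s["qpos"])
```

```text
cass 64 px (np.float64(310.0), np.float64(198.0)) mean [608.5   1.3] [611.6  -1. ] [12.8 26.4] 89.52 [[598.0, -7.0], [625.0, -8.0], [625.0, 5.0], [599.0, 6.0]]
cass 59 px (np.float64(337.0), np.float64(228.0)) mean [610.4  -0.8] [609.3  -0.8] [30.6 16.6] 32.92 [[592.0, -2.0], [601.0, -16.0], [627.0, 1.0], [618.0, 14.0]]
[485.28830958 -57.96520032 398.98046507] [-1.21958304e-01  1.45437497e-01  1.92413576e+00  2.47665089e-05
  1.07019727e+00  1.48213941e+00]
```

>>> apply_moves(
  deltas=[
    {"claw": 1, "delta_pos": [0, 0, 0], "yaw": -0.167},
    {"claw": 1, "delta_pos": [0, 0, 0], "yaw": -0.167},
    {"claw": 1, "delta_pos": [0, 0, 0], "yaw": -0.167},
    {"claw": 1, "delta_pos": [0, 0, 0], "yaw": -0.167},
    {"claw": 1, "delta_pos": [0, 0, 0], "yaw": -0.167},
    {"claw": 1, "delta_pos": [0, 0, 0], "yaw": -0.167},
    {"claw": 1, "delta_pos": [0, 0, 0], "yaw": -0.167},
    {"claw": 1, "delta_pos": [0, 0, 0], "yaw": -0.167},
  ],
)

```text
clock: 8.75
eef_pos: [485.4, -57.9, 396.9]
tcp_rot: [-3.139, 0.0, 1.308]
contact_force: [-0.0, -0.9, -0.5]
opening: 0.002
grasp_force: 0.0
```

>>> apply_moves(
  deltas=[
    {"claw": 1, "delta_pos": [0, 0, 0], "yaw": -0.166},
    {"claw": 1, "delta_pos": [0, 0, 0], "yaw": -0.166},
    {"claw": 1, "delta_pos": [3, 0.3, 0], "yaw": 0},
    {"claw": 1, "delta_pos": [4, 0.3, 0], "yaw": 0},
    {"claw": 1, "delta_pos": [4, 0.3, 0], "yaw": 0},
    {"claw": 1, "delta_pos": [2.4, 0.2, 0], "yaw": 0},
    {"claw": 1, "delta_pos": [0, 0, 0], "yaw": 0},
  ],
)

```text
clock: 9.62
eef_pos: [487.8, 77.6, 397.2]
tcp_rot: [-3.139, 0.0, 1.637]
contact_force: [-0.1, 0.1, 0.5]
opening: -0.002
grasp_force: 0.0
```

>>> apply_moves(
  deltas=[
    {"claw": 1, "delta_pos": [0, 0, 3], "yaw": 0},
    {"claw": 1, "delta_pos": [0, 0, 3.4], "yaw": 0},
    {"claw": 1, "delta_pos": [0, 0, 3], "yaw": 0},
    {"claw": 1, "delta_pos": [0, 0, 0], "yaw": 0},
    {"claw": 1, "delta_pos": [-0.9, 0, 0], "yaw": 0},
    {"claw": 1, "delta_pos": [-0.8, 0, 0], "yaw": 0},
    {"claw": 1, "delta_pos": [-0.3, 0, 0], "yaw": 0},
  ],
)

```text
clock: 10.5
eef_pos: [489.7, 55.8, 305.6]
tcp_rot: [3.14, -0.0, 1.634]
contact_force: [0.7, 1.3, 0.2]
opening: 0.003
grasp_force: 0.0
```

>>> apply_moves(
  deltas=[
    {"claw": 1, "delta_pos": [-0.3, 0, 0], "yaw": 0},
    {"claw": 1, "delta_pos": [-0.34, -0.08, 0], "yaw": -0.03},
    {"claw": 1, "delta_pos": [-0.45, -0.11, 0], "yaw": -0.04},
    {"claw": 1, "delta_pos": [-0.56, -0.14, 0], "yaw": -0.05},
    {"claw": 1, "delta_pos": [-0.56, -0.14, 0], "yaw": -0.05},
  ],
)

```text
clock: 11.12
eef_pos: [487.2, 33.9, 304.7]
tcp_rot: [3.142, -0.0, 1.808]
contact_force: [-0.3, 0.9, 0.7]
opening: -0.005
grasp_force: 0.0
```

>>> apply_moves(
  deltas=[
    {"claw": 1, "delta_pos": [-0.68, -0.17, 0], "yaw": -0.06},
    {"claw": 1, "delta_pos": [-0.68, -0.17, 0], "yaw": -0.06},
    {"claw": 1, "delta_pos": [-0.68, -0.17, 0], "yaw": -0.06},
    {"claw": 1, "delta_pos": [-0.68, -0.17, 0], "yaw": -0.06},
    {"claw": 1, "delta_pos": [-0.68, -0.17, 0], "yaw": -0.06},
    {"claw": 1, "delta_pos": [-0.68, -0.17, 0], "yaw": -0.06},
    {"claw": 1, "delta_pos": [-0.68, -0.17, 0], "yaw": -0.06},
    {"claw": 1, "delta_pos": [-0.68, -0.17, 0], "yaw": -0.06},
  ],
)

```text
clock: 12.12
eef_pos: [498.1, -20.6, 304.6]
tcp_rot: [-3.141, -0.001, 2.288]
contact_force: [-1.0, 1.3, 0.3]
opening: 0.005
grasp_force: 0.0
```

```bash
cat >> h.py <<'E'
def doorchk():
    s=r.sense(); p=s["eef_pos"]; yd=s["tcp_rot"][2]%(2*np.pi)-np.pi; c,si=np.cos(yd),np.sin(yd)
    d=np.array([p[0]-602.8,p[1]-31.4]); print("theta_tool",-0.033-yd,"in door frame",(d@[c,si]).round(1),(d@[-si,c]).round(1),"z",p[2].round(1),"F",s["contact_force"].round(1))
E
python3 -c "
from h import *
doorchk()
f=r.grab_frame('top'); cv2.imwrite('pics/top1.png',f['img'])"
```

```text
theta_tool 0.8202803372546431 in door frame -29.7 -113.1 z 304.6 F [-1.   1.3  0.3]
```

View pics/top1.png

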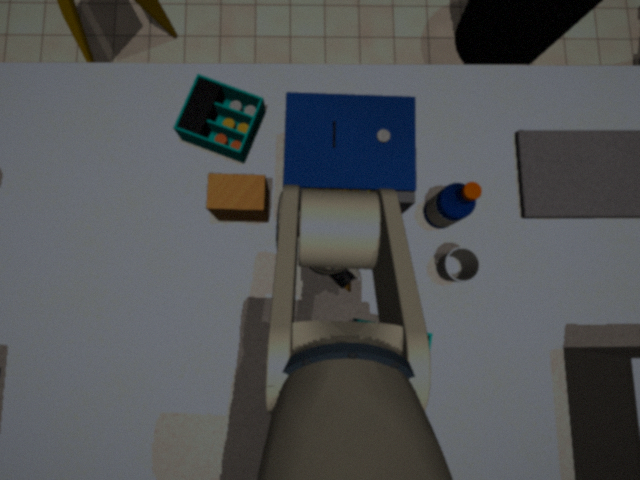

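The top view shows the arm over the work. The door's latch end is at (343,278), swung with the fingers, and the bottle, cup and carton have not moved.

>>> apply_moves(
  deltas=[
    {"claw": 1, "delta_pos": [-0.68, -0.16, 0], "yaw": -0.06},
    {"claw": 1, "delta_pos": [-0.68, -0.16, 0], "yaw": -0.06},
    {"claw": 1, "delta_pos": [-0.68, -0.16, 0], "yaw": -0.06},
    {"claw": 1, "delta_pos": [-0.68, -0.16, 0], "yaw": -0.06},
    {"claw": 1, "delta_pos": [-0.68, -0.16, 0], "yaw": -0.06},
    {"claw": 1, "delta_pos": [-0.68, -0.16, 0], "yaw": -0.06},
    {"claw": 1, "delta_pos": [-0.56, -0.13, 0], "yaw": -0.05},
    {"claw": 1, "delta_pos": [-0.56, -0.13, 0], "yaw": -0.05},
  ],
)

```text
clock: 13.18
eef_pos: [531.5, -61.5, 304.5]
tcp_rot: [-3.141, -0.001, 2.747]
contact_force: [-1.8, 0.4, 0.6]
opening: 0.001
grasp_force: 0.0
```

>>> apply_moves(
  deltas=[
    {"claw": 1, "delta_pos": [-0.45, -0.11, 0], "yaw": -0.04},
    {"claw": 1, "delta_pos": [-0.45, -0.11, 0], "yaw": -0.04},
    {"claw": 1, "delta_pos": [-0.34, -0.08, 0], "yaw": -0.03},
    {"claw": 1, "delta_pos": [-0.22, -0.05, 0], "yaw": -0.02},
    {"claw": 1, "delta_pos": [-0.22, -0.05, 0], "yaw": -0.02},
    {"claw": 1, "delta_pos": [-0.22, -0.05, 0], "yaw": -0.02},
  ],
)

```text
clock: 13.92
eef_pos: [548.3, -71.9, 304.7]
tcp_rot: [-3.142, -0.0, 2.916]
contact_force: [-1.4, 0.0, -1.1]
opening: 0.004
grasp_force: 0.0
```

```bash
python3 -c "
from h import *
doorchk()"
```

```text
theta_tool 0.19262935890336133 in door frame -30.0 -112.8 z 304.7 F [-1.4  0.  -1.1]
```

>>> apply_moves(
  deltas=[
    {"claw": 1, "delta_pos": [-0.17, -0.04, 0], "yaw": -0.015},
    {"claw": 1, "delta_pos": [-0.17, -0.04, 0], "yaw": -0.015},
    {"claw": 1, "delta_pos": [-0.17, -0.04, 0], "yaw": -0.015},
    {"claw": 1, "delta_pos": [-0.17, -0.04, 0], "yaw": -0.015},
    {"claw": 1, "delta_pos": [-0.17, -0.04, 0], "yaw": -0.015},
  ],
)

```text
clock: 14.55
eef_pos: [556.3, -75.5, 304.7]
tcp_rot: [-3.142, 0.0, 2.991]
contact_force: [-1.1, 0.3, -0.1]
opening: -0.001
grasp_force: 0.0
```

>>> apply_moves(
  deltas=[
    {"claw": 1, "delta_pos": [-0.1, -0.02, 0], "yaw": -0.009},
    {"claw": 1, "delta_pos": [-0.1, -0.02, 0], "yaw": -0.009},
    {"claw": 1, "delta_pos": [-0.1, -0.02, 0], "yaw": -0.009},
    {"claw": 1, "delta_pos": [-0.1, -0.02, 0], "yaw": -0.009},
  ],
)

```text
clock: 15.05
eef_pos: [558.5, -76.5, 304.0]
tcp_rot: [3.141, -0.005, 3.027]
contact_force: [-10.6, 3.1, 3.0]
opening: -0.001
grasp_force: 0.0
```

>>> apply_moves(
  deltas=[
    {"claw": 1, "delta_pos": [-0.1, -0.02, 0], "yaw": -0.009},
    {"claw": 1, "delta_pos": [-0.1, -0.02, 0], "yaw": -0.009},
  ],
)

```text
clock: 15.3
eef_pos: [560.0, -77.1, 303.8]
tcp_rot: [3.141, -0.006, 3.045]
contact_force: [-12.9, 1.7, 3.4]
opening: -0.0
grasp_force: 0.0
```

```bash
python3 -c "
from h import *
doorchk()"
```

```text
theta_tool 0.06404863853067858 in door frame -32.1 -112.1 z 303.8 F [-12.9   1.7   3.4]
```

>>> apply_moves(
  deltas=[
    {"claw": 1, "delta_pos": [-0.1, -0.02, 0], "yaw": -0.009},
    {"claw": 1, "delta_pos": [-0.1, -0.02, 0], "yaw": -0.009},
  ],
)

```text
clock: 15.55
eef_pos: [562.4, -77.9, 303.9]
tcp_rot: [3.141, -0.005, 3.062]
contact_force: [-5.5, -0.7, -1.5]
opening: -0.001
grasp_force: 0.0
```

>>> apply_moves(
  deltas=[
    {"claw": 1, "delta_pos": [-0.1, -0.02, 0], "yaw": -0.009},
    {"claw": 1, "delta_pos": [-0.1, -0.02, 0], "yaw": -0.009},
  ],
)

```text
clock: 15.8
eef_pos: [564.2, -78.5, 303.8]
tcp_rot: [-3.142, -0.005, 3.081]
contact_force: [-11.3, 0.0, 2.5]
opening: -0.002
grasp_force: 0.0
```

>>> apply_moves(
  deltas=[
    {"claw": 1, "delta_pos": [-0.1, -0.02, 0], "yaw": -0.009},
    {"claw": 1, "delta_pos": [-0.05, -0.02, 0], "yaw": -0.009},
  ],
)

```text
clock: 16.05
eef_pos: [565.6, -79.0, 303.8]
tcp_rot: [3.141, -0.006, 3.098]
contact_force: [-10.2, -1.1, 1.2]
opening: 0.002
grasp_force: 0.0
```

>>> apply_moves(
  deltas=[
    {"claw": 1, "delta_pos": [-0.08, -0.02, 0], "yaw": -0.007},
    {"claw": 1, "delta_pos": [-0.05, -0.01, 0], "yaw": -0.004},
  ],
)

```text
clock: 16.3
eef_pos: [567.0, -79.4, 303.8]
tcp_rot: [3.141, -0.005, 3.109]
contact_force: [-10.9, -0.8, 1.8]
opening: -0.002
grasp_force: 0.0
```

>>> apply_moves(
  deltas=[
    {"claw": 1, "delta_pos": [-0.05, -0.01, 0], "yaw": -0.004},
    {"claw": 1, "delta_pos": [-0.05, -0.01, 0], "yaw": -0.004},
  ],
)

```text
clock: 16.55
eef_pos: [567.8, -79.7, 303.8]
tcp_rot: [3.141, -0.006, 3.117]
contact_force: [-12.2, -0.6, 1.6]
opening: -0.002
grasp_force: 0.0
```

>>> apply_moves(
  deltas=[
    {"claw": 1, "delta_pos": [-0.05, -0.01, 0], "yaw": -0.004},
    {"claw": 1, "delta_pos": [-0.05, -0.01, 0], "yaw": -0.004},
  ],
)

```text
clock: 16.8
eef_pos: [568.6, -79.9, 303.8]
tcp_rot: [3.141, -0.006, 3.125]
contact_force: [-11.8, -1.0, 3.5]
opening: 0.0
grasp_force: 0.0
```

>>> apply_moves(
  deltas=[
    {"claw": 1, "delta_pos": [-0.05, -0.01, 0], "yaw": -0.004},
    {"claw": 1, "delta_pos": [0, 0, 0], "yaw": 0},
  ],
)

```text
clock: 17.05
eef_pos: [569.1, -80.0, 303.8]
tcp_rot: [3.141, -0.006, 3.129]
contact_force: [-12.6, -0.6, 3.0]
opening: 0.002
grasp_force: 0.0
```

>>> apply_moves(
  deltas=[
    {"claw": 1, "delta_pos": [-0.05, -0.01, 0], "yaw": 0},
    {"claw": 1, "delta_pos": [0, 0, 0], "yaw": 0},
  ],
)

```text
clock: 17.3
eef_pos: [569.3, -80.0, 303.6]
tcp_rot: [3.141, -0.007, 3.129]
contact_force: [-13.4, -1.4, 2.7]
opening: 0.003
grasp_force: 0.0
```

>>> apply_moves(
  deltas=[
    {"claw": 1, "delta_pos": [-0.05, 0, 0], "yaw": 0},
    {"claw": 1, "delta_pos": [0, 0, 0], "yaw": 0},
  ],
)

```text
clock: 17.55
eef_pos: [569.6, -80.0, 303.5]
tcp_rot: [3.141, -0.008, 3.129]
contact_force: [-14.6, -0.4, 3.3]
opening: -0.001
grasp_force: 0.0
```

>>> apply_moves(
  deltas=[
    {"claw": 1, "delta_pos": [-0.05, 0, 0], "yaw": 0},
    {"claw": 1, "delta_pos": [0, 0, 0], "yaw": 0},
  ],
)

```text
clock: 17.8
eef_pos: [569.8, -80.0, 303.4]
tcp_rot: [3.141, -0.009, 3.129]
contact_force: [-15.7, -1.1, 3.2]
opening: 0.003
grasp_force: 0.0
```

>>> apply_moves(
  deltas=[
    {"claw": 1, "delta_pos": [-0.05, 0, 0], "yaw": 0},
    {"claw": 1, "delta_pos": [0, 0, 0], "yaw": 0},
  ],
)

```text
clock: 18.05
eef_pos: [570.1, -79.9, 303.2]
tcp_rot: [3.141, -0.01, 3.129]
contact_force: [-17.3, -0.2, 4.6]
opening: -0.005
grasp_force: 0.0
```

>>> apply_moves(
  deltas=[
    {"claw": 1, "delta_pos": [0.2, 0, 0], "yaw": 0},
    {"claw": 1, "delta_pos": [0, 0, 0], "yaw": 0},
  ],
)

```text
clock: 18.3
eef_pos: [568.9, -79.8, 303.3]
tcp_rot: [3.141, -0.007, 3.128]
contact_force: [-10.6, 1.4, -0.9]
opening: 0.001
grasp_force: 0.0
```

>>> apply_moves(
  deltas=[
    {"claw": 1, "delta_pos": [0.15, 0, 0], "yaw": 0},
    {"claw": 1, "delta_pos": [0, 0, 0], "yaw": 0},
  ],
)

```text
clock: 18.55
eef_pos: [567.7, -79.8, 303.4]
tcp_rot: [3.141, -0.006, 3.128]
contact_force: [-9.7, 2.0, -1.4]
opening: -0.001
grasp_force: 0.0
```

>>> apply_moves(
  deltas=[
    {"claw": 1, "delta_pos": [0.15, 0, 0], "yaw": 0},
    {"claw": 1, "delta_pos": [0, 0, 0], "yaw": 0},
  ],
)

```text
clock: 18.8
eef_pos: [566.6, -79.8, 303.6]
tcp_rot: [3.141, -0.005, 3.129]
contact_force: [-7.9, 0.9, -1.9]
opening: 0.0
grasp_force: 0.0
```

>>> apply_moves(
  deltas=[
    {"claw": 1, "delta_pos": [0.2, 0, 0], "yaw": 0},
    {"claw": 1, "delta_pos": [0, 0, 0], "yaw": 0},
  ],
)

```text
clock: 19.05
eef_pos: [565.0, -79.8, 303.9]
tcp_rot: [3.141, -0.003, 3.129]
contact_force: [-6.2, 0.1, -1.0]
opening: 0.002
grasp_force: 0.0
```

>>> apply_moves(
  deltas=[
    {"claw": 1, "delta_pos": [-0.1, 0, 0], "yaw": 0.004},
    {"claw": 1, "delta_pos": [-0.1, 0, 0], "yaw": 0.004},
    {"claw": 1, "delta_pos": [-0.1, 0, 0], "yaw": 0},
    {"claw": 1, "delta_pos": [-0.1, 0, 0], "yaw": 0},
    {"claw": 1, "delta_pos": [-0.1, 0, 0], "yaw": 0},
  ],
)

```text
clock: 19.68
eef_pos: [568.8, -80.0, 303.6]
tcp_rot: [3.141, -0.008, 3.121]
contact_force: [-14.7, -0.1, 3.3]
opening: 0.003
grasp_force: 0.0
```

>>> apply_moves(
  deltas=[
    {"claw": 1, "delta_pos": [-0.1, 0, 0], "yaw": 0},
    {"claw": 1, "delta_pos": [-0.08, 0, 0], "yaw": 0},
  ],
)

```text
clock: 19.92
eef_pos: [569.8, -79.9, 303.3]
tcp_rot: [3.141, -0.01, 3.122]
contact_force: [-19.0, -0.3, 5.2]
opening: -0.0
grasp_force: 0.0
```

>>> apply_moves(
  deltas=[
    {"claw": 1, "delta_pos": [-0.06, 0, 0], "yaw": 0},
  ],
)

```text
clock: 20.05
eef_pos: [570.2, -80.0, 303.3]
tcp_rot: [3.141, -0.011, 3.122]
contact_force: [-20.2, -0.8, 6.8]
opening: 0.001
grasp_force: 0.0
```

>>> apply_moves(
  deltas=[
    {"claw": 1, "delta_pos": [-0.06, 0, 0], "yaw": 0},
  ],
)

```text
clock: 20.18
eef_pos: [570.4, -79.8, 302.9]
tcp_rot: [3.141, -0.012, 3.122]
contact_force: [-19.0, 0.7, 5.2]
opening: -0.003
grasp_force: 0.0
```

>>> apply_moves(
  deltas=[
    {"claw": 1, "delta_pos": [0.3, 0, 0], "yaw": 0},
    {"claw": 1, "delta_pos": [0.3, 0, 0], "yaw": 0},
    {"claw": 1, "delta_pos": [0.2, 0, 0], "yaw": 0},
    {"claw": 1, "delta_pos": [0, 0, 0], "yaw": 0},
  ],
)

```text
clock: 20.68
eef_pos: [565.1, -79.8, 304.0]
tcp_rot: [3.141, -0.003, 3.121]
contact_force: [-5.0, 1.1, -1.0]
opening: -0.0
grasp_force: 0.0
```

>>> apply_moves(
  deltas=[
    {"claw": 1, "delta_pos": [0.1, 0, 0], "yaw": 0},
    {"claw": 1, "delta_pos": [0, 0, 0], "yaw": 0},
  ],
)

```text
clock: 20.92
eef_pos: [564.7, -79.9, 304.4]
tcp_rot: [3.141, -0.001, 3.121]
contact_force: [-5.5, -0.1, -0.9]
opening: -0.0
grasp_force: 0.0
```

>>> apply_moves(
  deltas=[
    {"claw": 1, "delta_pos": [0.1, 0, 0], "yaw": 0},
    {"claw": 1, "delta_pos": [0, 0, 0], "yaw": 0},
  ],
)

```text
clock: 21.18
eef_pos: [564.3, -80.0, 304.8]
tcp_rot: [-3.141, 0.001, 3.121]
contact_force: [-3.6, 0.4, -0.8]
opening: -0.002
grasp_force: 0.0
```

>>> apply_moves(
  deltas=[
    {"claw": 1, "delta_pos": [0.2, 0, 0], "yaw": 0},
    {"claw": 1, "delta_pos": [0, 0, 0], "yaw": 0},
  ],
)

```text
clock: 21.42
eef_pos: [562.6, -80.0, 305.1]
tcp_rot: [-3.141, 0.002, 3.121]
contact_force: [0.4, 0.5, -0.1]
opening: -0.007
grasp_force: 0.0
```

>>> apply_moves(
  deltas=[
    {"claw": 1, "delta_pos": [0.3, 0, 0], "yaw": 0},
    {"claw": 1, "delta_pos": [0, 0, 0], "yaw": 0},
  ],
)

```text
clock: 21.68
eef_pos: [559.0, -79.8, 304.7]
tcp_rot: [-3.142, 0.0, 3.121]
contact_force: [0.2, 0.3, -0.1]
opening: -0.004
grasp_force: 0.0
```

The force fell to zero while the fingertip hardly moved, which suggests the door is latched. I'll back off and check with a picture.

>>> apply_moves(
  deltas=[
    {"claw": 1, "delta_pos": [2, 0, 0], "yaw": 0},
    {"claw": 1, "delta_pos": [4, 0, 0], "yaw": 0},
    {"claw": 1, "delta_pos": [2, 0, -4], "yaw": 0},
    {"claw": 1, "delta_pos": [1, 5, -5], "yaw": 0},
    {"claw": 1, "delta_pos": [5, 3, -3], "yaw": 0},
    {"claw": 1, "delta_pos": [5, 5, 0], "yaw": 0},
    {"claw": 1, "delta_pos": [3, 5, 0], "yaw": 0},
    {"claw": 1, "delta_pos": [0, 4, 0], "yaw": 0},
  ],
)

```text
clock: 22.68
eef_pos: [350.8, 132.1, 417.4]
tcp_rot: [3.141, 0.001, 3.121]
contact_force: [1.1, 0.6, -0.2]
opening: -0.001
grasp_force: 0.0
```

Run:
```python
from h import *
ims=[]
for n in("scene","top"):
    f=r.grab_frame(n); P=cloud(f)
    x,y,z=P[...,0],P[...,1],P[...,2]
    m=(x>545)&(x<612)&(y>-140)&(y<15)&(z>181)&(z<191)
    v,u=np.nonzero(m); q=plane(f,np.c_[u,v],186); k=q[:,0]<597; q=q[k]
    b=np.polyfit(q[:,1],q[:,0],1); print(n,len(q),"angle vs box",b[0]-0.0334,"x@hinge",np.polyval(b,31.4))
    ims.append(cv2.resize(f["img"][130:290,260:430] if n=="top" else f["img"][180:340,265:435],None,fx=2.3,fy=2.3,interpolation=cv2.INTER_CUBIC))
cv2.imwrite("pics/end.png",np.hstack([cv2.convertScaleAbs(i,alpha=1.5) for i in ims]))
```

```text
scene 457 angle vs box 0.008600619685972616 x@hinge 590.0984311648144
top 616 angle vs box 0.006789588662816426 x@hinge 588.0259763363995
```

View pics/end.png

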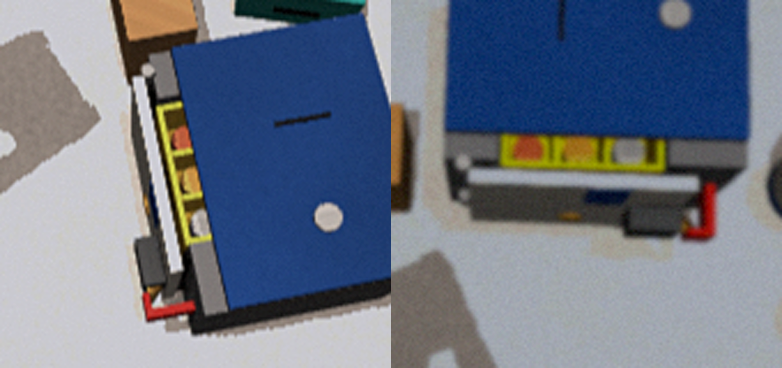

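The door rests at about 0.008 rad with the bolt (crop 685,225) behind the red keeper lip. The cassette is home and nothing is touching. I'm handing it in.

```bash
python3 -c "
from rig import r
print(r.sign_off())"
```

```text
the job is handed in; nothing more can be done
None
```

The cassette is fully home and the door is shut and latched behind the keeper, resting at about 0.008 rad. Peak readings were about 9 N on the cassette and 21 N on the door, and I handed in at about 23 s with the arm clear; the bottle, cup and carton were never touched.

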